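Level the display riser

ROBOT

A 6-joint arm with a two-finger parallel gripper is mounted at the origin on a cart in front of the work surface, level with it; the furniture and walls round the work are solid. World frame = base frame: x ahead of the robot, y to its left, z up, the work surface at z = 0. Lengths are in m, angles in rad, forces in N, time in s.
With the tool pointing down it reaches from about 0.325 to 0.925 m from the base axis. Payload 3.1 kg.
Tool frame: the origin (TCP) lies at the very end of the fingers, on their centre line; the grasp point (between the pads) lies 19 mm behind it (bot.grasp_offset is the distance from the TCP to the grasp point, in m); z points along the fingers, y is the direction in which the jaws open and shut (so a half turn about z gives the same grasp; the last joint's range is limited). The gripper opens to 85 mm and grips with 20 to 120 N. Pads are 22 mm wide; open, the fingers measure 114 mm over their backs; the gripper's body (76 mm by 85 mm) begins 54 mm behind the grasp point. The pads swing forward as they close: fully open they stand 13 mm farther back than shut.
Start: joints at [1.039, 0.217, 1.613, -0, 1.311, -0.112], TCP at [0.255, 0.571, 0.231] pointing down, gripper open.
Joint ranges: [-2.75, 2.75], [-0.78, 2.1], [0.31, 2.55], [-1.13, 4.27], [0.13, 2.63], [-2.58, 2.58]. Speed limits (rad/s): [2.79, 2.79, 3.14, 3.14, 3.14, 3.14].

INTERFACE

Orientations are given as a rotation vector (axis times angle).
In Python, from cell import bot, grab_frame, camera_info, search_frame, trace gives the robot as it stands. The module is installed in compiled form; this text tells all that it offers. Calls block until the motion is done:
- bot.move_pose(position, orientation): joint-space move of the TCP to a pose.
- bot.movel(position, ori=None, feed=0.15): straight line of the TCP; ori=None keeps the orientation; feed is the mean speed in m/s.
- bot.move_joints(angles): joint-space move.
- bot.move_gripper(opening, f_grip=None): finger opening in m; f_grip is the grip in N (None keeps the last); returns when the fingers have stopped.
- bot.pause(seconds).
- bot.inverse_kinematics(position, orientation): joint angles nearest the present ones, or None.
- grab_frame(name): name is "side" or "top"; returns the picture (400x640x3 uint8, red, green, blue); there is no depth.
- camera_info(name): a dict with "intrinsics" (3x3 intrinsics, pixels), "position" and "rotation" of the camera in the world. Camera axes: x right, y down, z forward; pixel columns grow to the right and rows downward; lengths in m; the calibration is good to about 2 mm. A picture is of the moment at which its call begins. camera_info takes no time and is no camera call.
A pose or a line that the arm cannot do raises bot.PlanningError and nothing moves.
- bot.sign_off(): hands the job in, once; it reports no verdict.
Trained networks look in the newest picture that a camera, given by its name, has taken for a name from the list of things; names that differ only in an ending like _2 or _b are one class to them, and where a whole thing is asked for, a point or a joint stands for the part that bears it (a point fixed in the world has none). Each returns a list of dicts, best first, with "p" (0 to 1); they miss things now and then, are a little off and sometimes report something else, mostly with a low value. They report only what shows in the picture. A call takes as long as a camera call. They do not tell look-alikes from the thing itself.
- search_frame(camera, query): "bbox" ([centre column, centre row, width, height] in pixels, round what is visible of it).
- trace(camera, query): "region" (400x640 bool, what is visible of it) and "bbox" ([centre column, centre row, width, height] in pixels, round what is visible of it).
Readings, each from a call of its own:
- bot.read_time(): time.
- bot.read_qpos(): joint angles.
- bot.read_qvel(): joint speeds.
- bot.read_effort(): joint torques, N m.
- bot.read_tcp_pos(): TCP position.
- bot.read_tool_rot(): TCP orientation.
- bot.read_wrist_force(): force on the tool from outside, world axes, zero at the start.
- bot.read_torque(): the same for the moment, N m.
- bot.read_finger_gap(): finger opening in m.
Only numpy, scipy, OpenCV 4.12 (cv2) and the standard library are available. Lean on these libraries where they do the work, as an engineer would, in place of code of your own. Each camera call takes 0.05 s, during which the arm holds its last target.

TASK

Lay the spirit level lengthwise on the grey strip of the display riser and let go of it, then turn the black levelling knob until the whole bubble sits between the two black lines of the vial. Finish by pressing the level down gently but firmly onto the board from above, with about 10 newtons (the weight of a one-kilogram bag), and stay there still pressing, with the bubble between its lines; do not let go at the end, and leave the other goods where they are.

Things in the scene. Friction and masses are not known exactly. Their poses are not given: they have to be found in the camera images.
- level: loose spirit level, aluminium bar with grey end caps, 26 x 150 x 36 mm (x, y, z), 0.22 kg; origin at the centre of its underside, long axis = its y. Flat top with a green vial 62 mm long in a window in the middle, under a clear hard cover flush with the top. Lies flat on the table at first; either end may point to the knob. Grip it across its 26 mm width
- level_top (a point): centre of the level's top face, above the vial (same axes as the level)
- bubble (a joint): position (m) of the 16 mm long pale bubble in the vial, along the level's y axis; 0 = centred. It runs to the higher end, 0.30 m for each radian of slope, at most 19 mm, and takes about 1 s to come to rest. The two black lines are 21 mm apart, so the bubble lies between them within +-0.0025
- stand: display riser, fixed to the table: dark wooden base 104 x 280 x 12 mm, origin at the centre of its underside, long axis = its y. A light wooden board (104 x 270 x 12 mm) is hinged on a pin across its -y end (115 mm from the origin, 52 mm up) and held near its +y end by the levelling screw; the knob end starts low. Hinge cheeks 60 mm high beside the board's -y end
- strip_center (a point): centre of the top of the grey strip (50 x 170 mm, long along the board's y) on the board, where the level is to lie; 60 mm above the table when the board is level, 2 to 4 mm lower at the start. The axes are the board's: x along the hinge pin, y towards the knob end, z up from the board
- knob_grip (a point): on the vertical axis of the black round levelling knob (38 mm diameter, 30 mm high, white pointer line on top), at half its height, 97 mm above the table; 145 mm from strip_center towards the board's +y end. The board's top lies 16 to 36 mm below the knob's underside. The knob does not rise or sink as it turns
- candle_teal: loose candle tin with teal band, 66 mm across, 28 mm high, origin at the centre of its underside: leave alone
- candle_pink: loose candle tin with pink band, 66 mm across, 30 mm high, origin at the centre of its underside: leave alone
- jar: loose jar of coloured confetti with white lid, 56 mm across, 80 mm high, origin at the centre of its underside: leave alone
- stamp: loose wooden rubber stamp, 35 x 50 mm, 74 mm high, origin at the centre of its underside: leave alone
- foot_knob: the same knob, origin at the centre of its underside, turning with it. Clockwise seen from above raises the board's knob end, 0.022 rad of slope per radian of turn, so the bubble moves 6.6 mm per radian towards the knob; it needs 1.2 to 2.4 rad at first and has 1.6 rad beyond level before its stop. It takes about 0.1 N m to turn and stays where it is left
Not all that is in view belongs to the job. There is more than one size of the level; the job needs the largest.

How it is judged:
By the outcome, as a careful person would: the job done as asked, in the order asked, and still so for the second after the job is handed in, while the arm keeps its last pose, push and grip.
It also fails if it takes over 72 s, if anything falls off the work surface, if the arm or the gripper's body presses on something with over 40 N, if the wrist force passes 120 N, or if a joint passes its speed limit or range.

## Working session

There is one attempt and no reset: what is moved stays moved. The work goes in short steps, each a Python script; the robot and the scene stay as the last script left them, time stands still between calls to the robot, and variables do not carry over. Pictures are saved under pics/ and viewed, and the job is handed in when it is done.

```bash
mkdir -p pics; ls; python3 - <<'E'
from cell import bot, grab_frame, camera_info
import cv2
for n in("top","side"):
    im=grab_frame(n); cv2.imwrite(f"pics/{n}0.png",im[:,:,::-1]); 
    c=camera_info(n); print(n,c)
print(bot.read_time(),bot.read_tcp_pos(),bot.read_tool_rot(),bot.read_finger_gap(),bot.grasp_offset)
E
```

```text
pics
top {'intrinsics': array([[364.26265601,   0.        , 319.70615985],
       [  0.        , 364.26265601, 200.01842384],
       [  0.        ,   0.        ,   1.        ]]), 'position': array([0.47056598, 0.01362624, 1.04807278]), 'rotation': array([-2.15698787,  2.22316941, -0.05921684])}
side {'intrinsics': array([[392.50109549,   0.        , 306.1727532 ],
       [  0.        , 392.50109549, 195.55768324],
       [  0.        ,   0.        ,   1.        ]]), 'position': array([0.53018196, 0.69620551, 0.67021216]), 'rotation': array([ 0.03685443, -2.8631881 ,  1.2841074 ])}
0.1 [0.25432051 0.57009637 0.23006277] [-0.65438732 -3.071959    0.00329365] 0.08540886707926736 0.0187
```

View pics/top0.png

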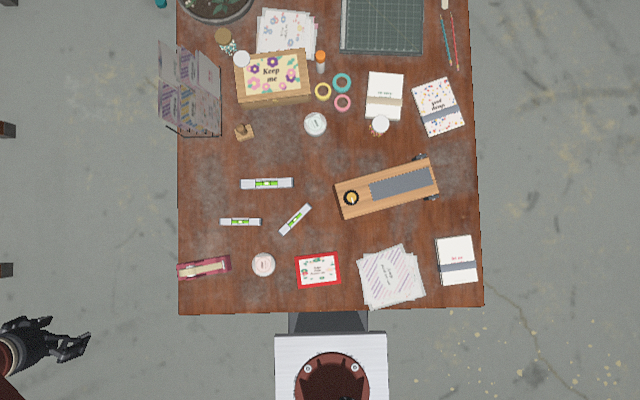

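View pics/side0.png

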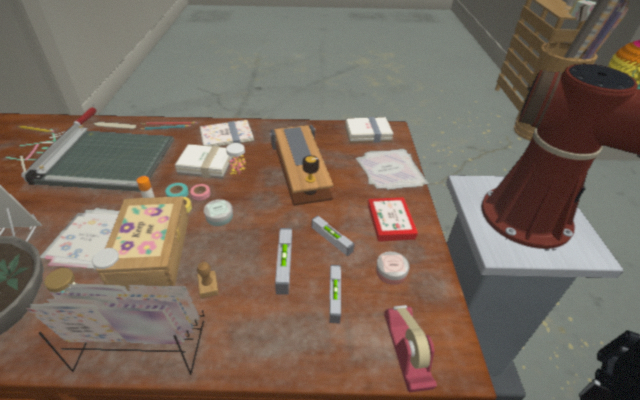

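The top view shows three level look-alikes: A at (266,184), B at (240,222) and C at (295,219). A looks longest. The stand is at (386,188), with its knob at about (351,198) on the left end. Next I'll measure all three and check A in a close crop.

```bash
cat > h.py <<'E'
import numpy as np, cv2
from scipy.spatial.transform import Rotation as R
from cell import bot, grab_frame, camera_info, search_frame, trace
def proj(cam,P):
    c=camera_info(cam); Rm=R.from_rotvec(c['rotation']).as_matrix()
    q=(np.atleast_2d(P)-c['position'])@Rm; q=q@np.array(c['intrinsics']).T
    return q[:,:2]/q[:,2:]
def back(cam,uv,z):
    c=camera_info(cam); Rm=R.from_rotvec(c['rotation']).as_matrix()
    uv=np.atleast_2d(uv).astype(float); d=np.c_[uv,np.ones(len(uv))]@np.linalg.inv(c['intrinsics']).T@Rm.T
    return c['position']+d*((z-c['position'][2])/d[:,2:])
def rect(mask):
    cs,_=cv2.findContours(mask.astype(np.uint8),cv2.RETR_EXTERNAL,cv2.CHAIN_APPROX_NONE)
    return max(cs,key=cv2.contourArea)[:,0,:]
def save(name,im,x0,y0,x1,y1,k):
    cv2.imwrite(f"pics/{name}.png",cv2.resize(im[y0:y1,x0:x1,::-1],None,fx=k,fy=k,interpolation=cv2.INTER_CUBIC))
E
python3 - <<'E'
from h import *
for cam in("top","side"):
    im=grab_frame(cam)
    if cam=="top": save("c_top",im,210,140,450,260,3.3)
    else: save("c_side",im,240,110,440,340,2.6)
    for q in("level","stand","foot_knob","strip_center"):
        for r in trace(cam,q)[:4]:
            if r['p']<.2: continue
            m=r['region']
            if m.sum()<10: continue
            c=rect(m); z={'level':.036 if cam=='top' else .02,'stand':.05,'foot_knob':.112,'strip_center':.058}[q]
            w=back(cam,c,z)[:,:2].astype(np.float32)
            print(cam,q,round(r['p'],2),np.round(r['bbox'],1),[np.round(v,4) for v in cv2.minAreaRect(w)])
E
```

```text
top level 0.95 [264.9 185.1  50.4  10.9] [array([0.5797, 0.1649]), array([0.029 , 0.1514]), np.float64(0.3007)]
top level 0.7 [241.2 224.9  41.9   7.1] [array([0.4761, 0.2381]), array([0.1141, 0.0194]), np.float64(88.2741)]
top level 0.64 [296.2 219.2  30.9  33.9] [array([0.4771, 0.0866]), array([0.0217, 0.1155]), np.float64(43.361)]
top stand 0.73 [384.4 188.5 104.4  67.4] [array([ 0.555 , -0.1619]), array([0.1289, 0.2793]), np.float64(13.158)]
top foot_knob 0.76 [352.8 198.8  15.6  16.3] [array([ 0.5276, -0.0631]), array([0.0386, 0.0413]), np.float64(88.0651)]
top strip_center 0.83 [385.7 189.8 105.6  62.4] [array([ 0.5543, -0.1654]), array([0.1065, 0.272 ]), np.float64(13.9518)]
side level 0.95 [284.2 261.4  20.7  67.1] [array([0.5792, 0.1669]), array([0.0301, 0.1767]), np.float64(0.5344)]
side level 0.95 [332.1 235.2  40.5  37.4] [array([0.4769, 0.0968]), array([0.041, 0.13 ]), np.float64(44.9074)]
side level 0.72 [336.7 293.7   8.6  59. ] [array([0.4739, 0.2469]), array([0.132 , 0.0208]), np.float64(88.551)]
side stand 0.67 [301.3 167.4  61.2  76. ] [array([ 0.5566, -0.1398]), array([0.1308, 0.3363]), np.float64(11.0027)]
side stand 0.41 [281.8 262.6  16.5  61.1] [array([0.5776, 0.1928]), array([0.0237, 0.1653]), np.float64(0.7806)]
side stand 0.25 [312.8 164.8  19.8  18.3] [array([ 0.5259, -0.1255]), array([0.0423, 0.0778]), np.float64(1.4936)]
side foot_knob 0.66 [311.5 165.7  21.3  20.2] [array([ 0.5267, -0.0415]), array([0.0738, 0.038 ]), np.float64(89.7495)]
side strip_center 0.64 [305.4 162.6  58.6  67.4] [array([ 0.5529, -0.1531]), array([0.1083, 0.2909]), np.float64(13.3411)]
```

View pics/c_top.png

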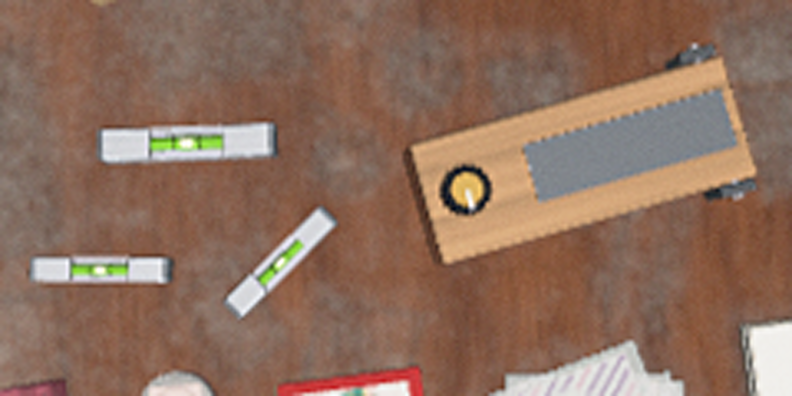

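View pics/c_side.png

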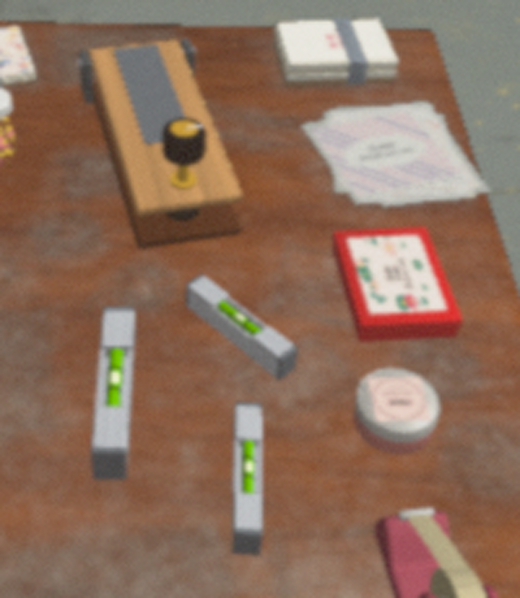

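A measures 151 mm (B and C are about 115 mm), so A is the level I want. Bubble A is at (266.6,183.3). Next I'll refine the poses.

```bash
python3 - <<'E'
from h import *
im=grab_frame("top")
# level top face corners from crop
k=3.3; o=np.array([210,140])
hsv=cv2.cvtColor(im,cv2.COLOR_RGB2HSV).astype(int)
def fit(mask,z,name):
    n,l,s,c=cv2.connectedComponentsWithStats(mask.astype(np.uint8)); i=1+np.argmax(s[1:,4])
    ys,xs=np.nonzero(l==i); w=back("top",np.c_[xs,ys],z)[:,:2]
    m=w.mean(0); C=np.cov((w-m).T); ev,V=np.linalg.eigh(C); a=V[:,1]; a=a*np.sign(a[1])
    print(name,len(xs),"px",xs.mean().round(2),ys.mean().round(2),"ctr",m.round(4),"yaw(y axis)",np.degrees(np.arctan2(-a[0],a[1])).round(2),"len/wid",np.sqrt(12*ev[::-1]).round(4))
    return m,a
roi=np.zeros(im.shape[:2],bool); roi[165:225,340:445]=1
print("strip px",hsv[185,400],"wood",hsv[205,375],"level",hsv[185,248],hsv[189,248],"table",hsv[195,260])
strip=roi&(hsv[...,1]<60)&(hsv[...,2]<150)&(hsv[...,2]>70)
fit(strip,.057,"strip")
roi[:]=0; roi[172:196,232:300]=1
bar=roi&(((hsv[...,2]>170))|((hsv[...,0]>35)&(hsv[...,0]<75)&(hsv[...,1]>120)))
fit(bar,.036,"bar")
g=roi&((hsv[...,0]>35)&(hsv[...,0]<75)&(hsv[...,1]>120)); fit(g,.034,"green")
roi[:]=0; roi[186:212,340:364]=1
kn=roi&(hsv[...,2]<60); fit(kn,.112,"knobdark")
E
```

```text
strip px [106  24 141] wood [ 15 103 216] level [113   5 217] [  8  47 136] table [ 10 120 128]
strip 1093 px 400.66 183.58 ctr [ 0.5661 -0.2058] yaw(y axis) 14.26 len/wid [0.1701 0.0483]
bar 320 px 273.47 182.55 ctr [0.5819 0.1441] yaw(y axis) 0.77 len/wid [0.0999 0.0277]
green 29 px 272.52 182.76 ctr [0.5816 0.147 ] yaw(y axis) 3.92 len/wid [0.0242 0.0101]
knobdark 59 px 349.69 196.92 ctr [ 0.5304 -0.0611] yaw(y axis) 34.91 len/wid [0.0419 0.0376]
```

```bash
python3 - <<'E'
from h import *
im=cv2.imread("pics/side0.png")[:,:,::-1]
# predicted from top: check agreement with side by drawing
P={"lev":[0.5797,0.1649,.036]}
def box(c,yaw,w,l,z):
    a=np.radians(yaw); y=np.array([-np.sin(a),np.cos(a)]); x=np.array([np.cos(a),np.sin(a)])
    return np.array([np.r_[c+sx*w/2*x+sy*l/2*y,z] for sx,sy in((1,1),(1,-1),(-1,-1),(-1,1))])
for n in("top","side"):
    im=np.ascontiguousarray(cv2.imread(f"pics/{n}0.png")); im=cv2.resize(im,None,fx=4,fy=4,interpolation=cv2.INTER_CUBIC)
    for B in(box(np.array([.581,.166]),-.5,.026,.15,.036),box(np.array([.5615,-.205]),13.5,.05,.17,.057)):
        cv2.polylines(im,[((proj(n,B)+.5)*4).astype(int)],True,(0,0,255),1)
    t=np.linspace(0,6.28,40); a=np.radians(13.5); kc=np.array([.5615,-.205])+.145*np.array([-np.sin(a),np.cos(a)]); print(kc)
    K=np.c_[kc[0]+.019*np.cos(t),kc[1]+.019*np.sin(t),0*t+.112]
    cv2.polylines(im,[((proj(n,K)+.5)*4).astype(int)],True,(0,0,255),1)
    im=im[600:900,900:1700] if n=="top" else im[460:1200,1050:1450]
    cv2.imwrite(f"pics/ov_{n}.png",im if n=="top" else cv2.resize(im,(324,600)))
E
```

```text
[ 0.52765042 -0.06400636]
[ 0.52765042 -0.06400636]
```

View pics/ov_top.png

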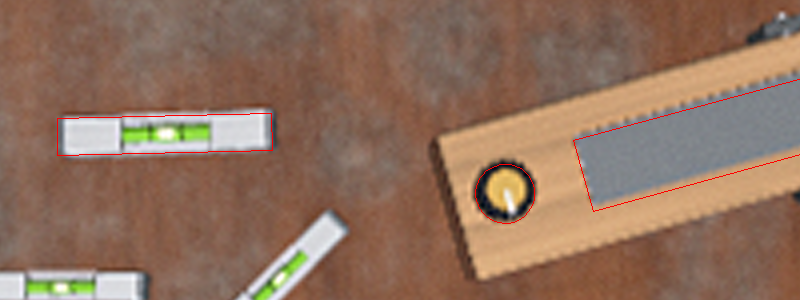

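View pics/ov_side.png

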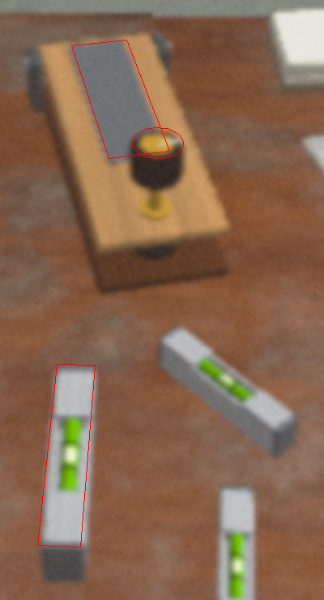

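The overlays show the level at about (0.582, 0.165) with yaw +0.8°, the strip at about (0.5655, -0.2045) with yaw 14.1°, and the knob at about (0.530, -0.0635). Now I'll pick up A.

```bash
cat >> h.py <<'E'
YAW=np.radians(14.1); STRIP=np.array([.5655,-.2045]); KNOB=np.array([.530,-.0637])
def down(yaw,tilt=0.):
    """tool y along the x axis of a body with given yaw; tilt>0: body's +y end lower. returns list of two rotvecs"""
    B=(R.from_euler('z',yaw)*R.from_euler('x',-tilt)).as_matrix()
    out=[]
    for s in(1,-1):
        y=s*B[:,0]; z=-B[:,2]; out.append(R.from_matrix(np.c_[np.cross(y,z),y,z]).as_rotvec())
    return out
def best(p,oris):
    c=[(abs(j[5]),j,o) for o in oris for j in [bot.inverse_kinematics(p,o)] if j is not None]
    return min(c,key=lambda t:t[0])[1:]
E
python3 - <<'E'
from h import *
p=[.582,.165,.12]
j,o=best(p,down(np.radians(.8))); print(np.round(j,2),o)
print([np.round(bot.inverse_kinematics([*STRIP,.16],q),2) for q in down(YAW,.038)])
bot.move_gripper(.055,40); bot.move_pose(p,o)
bot.movel([.582,.165,.006],feed=.12)
print(bot.read_wrist_force().round(2))
bot.move_gripper(.0,40)
print("gap",bot.read_finger_gap(),bot.read_wrist_force().round(2),bot.read_tcp_pos())
bot.movel([.582,.165,.13],feed=.12)
print("gap",bot.read_finger_gap(),bot.read_wrist_force().round(2),bot.read_torque().round(3),bot.read_time())
im=grab_frame("top"); save("p_top",im,200,120,440,270,3.3)
im=grab_frame("side"); save("p_side",im,200,110,440,340,2.6)
E
```

```text
[ 0.16  0.29  1.75 -0.    1.1   0.15] [2.20587887 2.2368958  0.        ]
[array([-0.45,  0.22,  1.75, -0.03,  1.15, -0.68]), array([-0.45,  0.22,  1.75, -0.03,  1.15,  2.46])]
[ 0.86 -0.64  0.68]
gap 0.02558304217856551 [-0.61  0.15  4.12] [0.58292479 0.16517257 0.00718286]
gap 0.025644046278728738 [ 0.12  0.17 -2.52] [ 0.013 -0.024 -0.032] 5.6333
```

View pics/p_top.png

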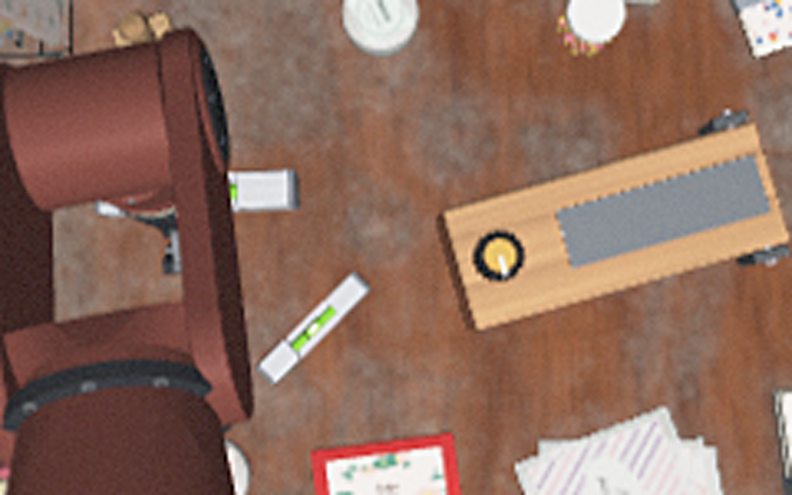

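View pics/p_side.png

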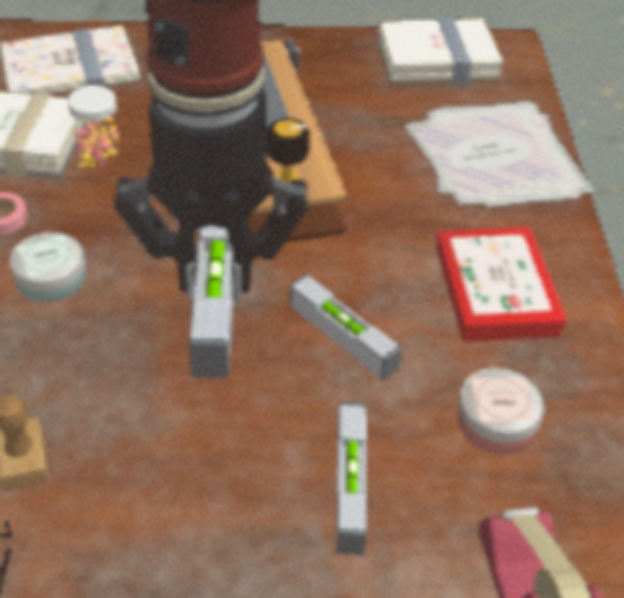

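A is held, and its vial centre in the side view is at about px (283,212.5). Now I'll check the grip offset along the bar.

```bash
python3 - <<'E'
from h import *
t=bot.read_tcp_pos(); print(t)
for dy in(-.005,0,.005,.01): print(dy,proj("side",[t[0],t[1]+dy,t[2]-.007+.034]))
im=grab_frame("side").astype(int)
g=(im[...,1]>im[...,0]+40)&(im[...,1]>im[...,2]+60); g[:, :270]=0; g[:,295:]=0; g[235:]=0
ys,xs=np.nonzero(g); print(xs.min(),xs.max(),ys.min(),ys.max())
print(back("side",[[283,ys.min()-.5],[283,ys.max()+.5]],t[2]-.007+.034))
E
```

```text
[0.58100382 0.16481309 0.12856199]
-0.005 [[281.55321674 209.53688764]]
0 [[281.37574455 211.37204611]]
0.005 [[281.19647107 213.2258308 ]]
0.01 [[281.01536876 215.09852673]]
280 286 202 224
[[0.57970936 0.13726401 0.15556199]
 [0.57574873 0.19899656 0.15556199]]
```

```bash
python3 - <<'E'
from h import *
yd=np.array([-np.sin(YAW),np.cos(YAW)]); c=STRIP-.003*yd
o=down(YAW,.038)[0]
t=bot.read_tcp_pos()
bot.movel([.582,.165,.19],feed=.2)
bot.move_pose([*c,.19],o)
bot.pause(.3)
bot.movel([*c,.072],feed=.1)
bot.pause(.2)
f0=bot.read_wrist_force(); print(f0.round(2),bot.read_tcp_pos())
z=.072
while z>.058:
    z-=.001; bot.movel([*c,z],feed=.03); f=bot.read_wrist_force()
    print(round(z,4),(f-f0).round(2))
    if f[2]-f0[2]>2.5: break
print(bot.read_tcp_pos(),bot.read_torque().round(3),bot.read_time())
save("q_side",grab_frame("side"),200,90,440,320,2.6)
E
```

```text
[-0.13  0.66 -2.55] [ 0.5667495  -0.20764165  0.07279006]
0.071 [ 0.02 -0.19 -0.77]
0.07 [-0.03 -0.58  0.27]
0.069 [ 0.16 -0.29 -0.07]
0.068 [ 0.86 -1.4   0.77]
0.067 [ 0.44 -0.68  0.35]
0.066 [ 0.48 -1.12  0.67]
0.065 [-0.1  -1.19  0.38]
0.064 [-2.37 -1.18  6.04]
[ 0.56633804 -0.20751884  0.06469842] [0.342 0.386 0.06 ] 11.4583
```

View pics/q_side.png

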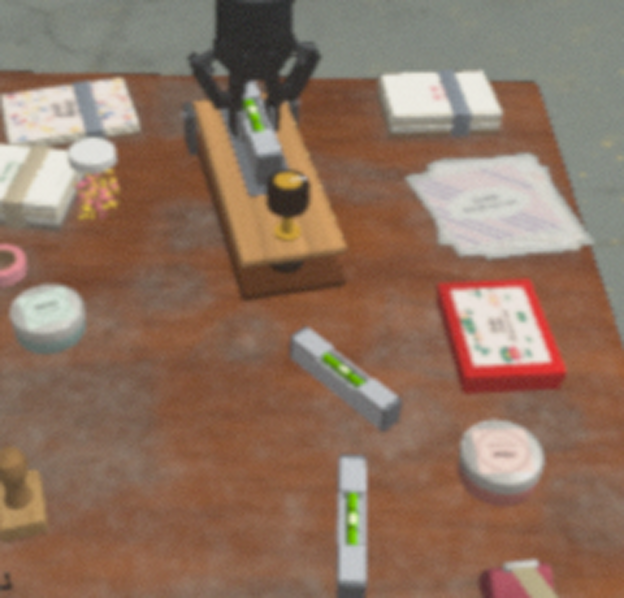

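The side view shows the level lying on the strip, in contact at 6 N. Now I'll release it, back off and look.

```bash
python3 - <<'E'
from h import *
bot.move_gripper(.055)
t=bot.read_tcp_pos()
bot.movel([t[0],t[1],.15],feed=.12)
bot.move_pose([.42,.12,.25],down(YAW)[0])
bot.pause(.3)
print(bot.read_time(), bot.read_finger_gap())
a=grab_frame("top"); b=grab_frame("side"); np.save("t1.npy",a); np.save("s1.npy",b)
save("r_top",a,335,150,455,230,6.6); save("r_side",b,255,100,345,210,5.4)
E
```

```text
14.4583 0.055008163483140464
```

View pics/r_top.png

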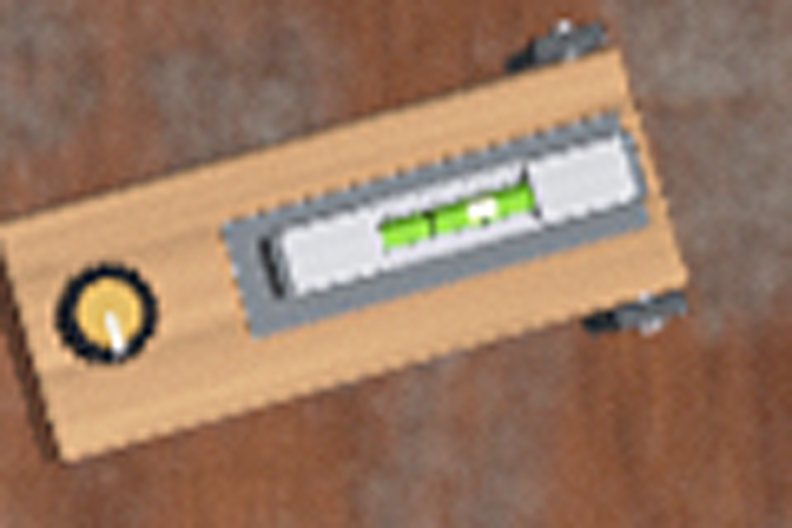

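View pics/r_side.png

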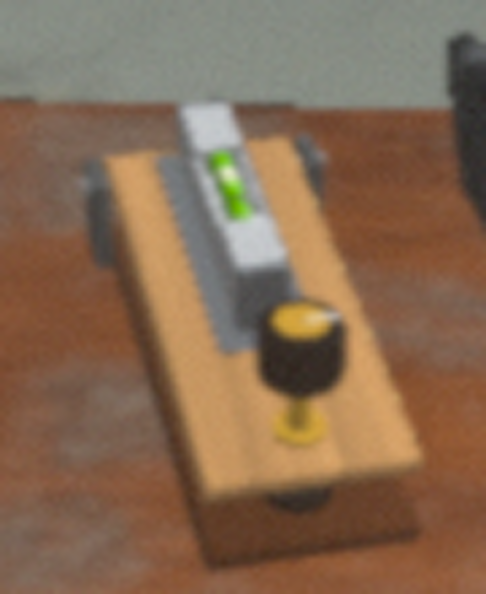

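The level lies centred on the strip. In the top crop the bubble is at (483,210), about 11 mm from the vial centre at (456,217), on the side away from the knob. I'll take a sub-pixel profile.

```bash
cat >> h.py <<'E'
def prof(cam,im,tilt,c=None,yaw=YAW,zc=.093,show=False):
    """red/blue profile along the vial, s in mm toward knob; fits vial ends and bubble centre"""
    if c is None: c=STRIP
    s=np.arange(-50,50.01,.5); w=np.arange(-20,20.01,.5)
    yd=np.array([-np.sin(yaw),np.cos(yaw)]); xd=np.array([np.cos(yaw),np.sin(yaw)])
    S,W=np.meshgrid(s,w)
    P=np.dstack([c[0]+S/1e3*yd[0]+W/1e3*xd[0],c[1]+S/1e3*yd[1]+W/1e3*xd[1],zc-S/1e3*tilt]).reshape(-1,3)
    uv=proj(cam,P).astype(np.float32).reshape(*S.shape,2)
    r=cv2.remap(np.ascontiguousarray(im),uv,None,cv2.INTER_CUBIC)
    return s,w,r
def bub(cam,im,tilt,name=None,**k):
    s,w,r=prof(cam,im,tilt,**k); f=r.astype(float)
    gr=np.clip(f[...,1]-f[...,2],0,None)           # greenness
    row=gr.sum(1); wc=(row*w)[row>.5*row.max()].sum()/row[row>.5*row.max()].sum()
    band=abs(w-wc)<2.0
    g=gr[band].mean(0); b=f[band][...,2].mean(0)   # blue: low on green, high on bubble/bar
    hi=.5*np.percentile(g,95); i=np.nonzero(g>hi)[0]
    def cross(a,bb): return s[a]+(hi-g[a])/(g[bb]-g[a])*(s[bb]-s[a])
    lo=cross(i[0]-1,i[0]); up=cross(i[-1]+1,i[-1])
    inn=(s>lo+5)&(s<up-5)
    wt=np.clip(b-np.percentile(b[inn],20)-40,0,None)*inn
    bc=(wt*s).sum()/wt.sum(); mid=(lo+up)/2
    if name: cv2.imwrite(f"pics/{name}.png",cv2.resize(r[...,::-1],None,fx=3.9,fy=3.9))
    print(cam,"wc",wc.round(1),"vial",lo.round(1),up.round(1),"len",(up-lo).round(1),"bubble",bc.round(2),"off(mm, + = knob)",((bc-mid)*62/(up-lo)).round(2))
    return (bc-mid)*62/(up-lo)
E
python3 - <<'E'
from h import *
bub("top",np.load("t1.npy"),.037,"v_top"); bub("side",np.load("s1.npy"),.037,"v_side")
E
```

```text
top wc -0.5 vial -32.6 28.7 len 61.3 bubble -11.98 off(mm, + = knob) -10.15
side wc -3.4 vial -24.8 31.4 len 56.2 bubble -5.71 off(mm, + = knob) -9.99
```

Both cameras agree: -10.1 mm, which needs about 1.53 rad clockwise. Now I'll grip and turn the knob.

```bash
python3 - <<'E'
from h import *
p=np.array([*KNOB,.18]); o=down(.65)[0]
j=bot.inverse_kinematics(p,o); print(np.round(j,3))
bot.move_pose(p,o)
bot.movel([*KNOB,.078],feed=.1)
f0=bot.read_wrist_force()
bot.move_gripper(0,30)
print("gap",bot.read_finger_gap(),(bot.read_wrist_force()-f0).round(2),bot.read_tcp_pos(),bot.read_torque().round(3))
q=np.array(bot.read_qpos()); print(q.round(3),bot.read_time())
E
```

```text
[-0.251  0.074  1.875 -0.     1.192 -0.901]
gap 0.037311660470128745 [-5.03 -2.1   4.85] [ 0.53005496 -0.0644976   0.07923368] [-0.33   0.619  0.079]
[-0.252  0.211  1.936 -0.002  0.995 -0.901] 16.925
```

```bash
python3 - <<'E'
from h import *
u=np.array([np.cos(.65),np.sin(.65)]); k=KNOB-.0015*u
bot.movel([*k,.0775],feed=.03); print(bot.read_wrist_force().round(2),bot.read_tcp_pos())
j=np.array(bot.inverse_kinematics([*k,.0775],down(.65)[0]))
for d in(.4,.8,1.2,1.53):
    q=j.copy(); q[5]+=d; bot.move_joints(q)
    print(d,bot.read_wrist_force().round(2),bot.read_torque().round(3),np.round(bot.read_qpos()[5],3),round(bot.read_finger_gap(),4))
print(bot.read_time()); np.save("j.npy",q)
bot.pause(.6)
a=grab_frame("top"); b=grab_frame("side"); np.save("t2.npy",a); np.save("s2.npy",b)
save("w_top",a,335,150,455,230,6.6); save("w_side",b,255,90,345,200,5.4)
E
```

```text
[-1.4   1.66  5.57] [ 0.53003536 -0.06451505  0.07922998]
0.4 [-2.2   0.3   6.26] [ 0.04   0.453 -0.117] -0.503 0.0375
0.8 [-3.21  0.5   6.91] [ 0.056  0.669 -0.034] -0.103 0.0372
1.2 [-4.11 -0.57  8.52] [ 0.105  0.719 -0.068] 0.297 0.0374
1.53 [-5.58  1.18  9.31] [ 0.22   0.851 -0.05 ] 0.627 0.0372
18.9917
```

View pics/w_top.png

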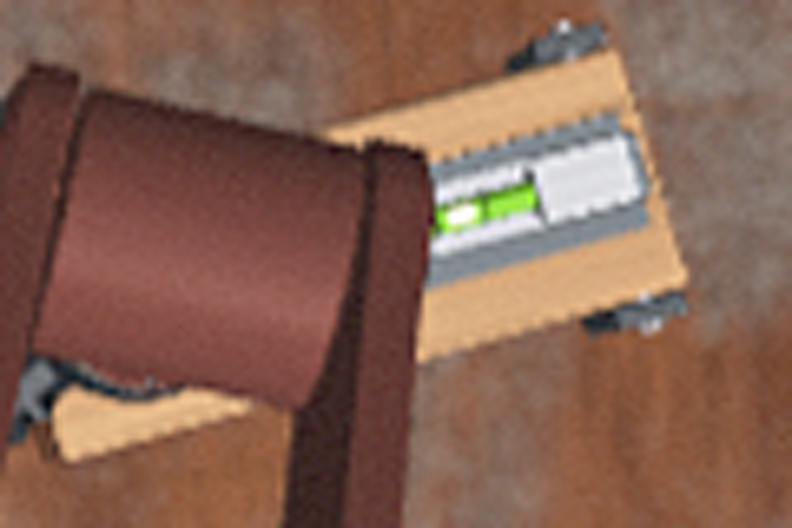

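View pics/w_side.png

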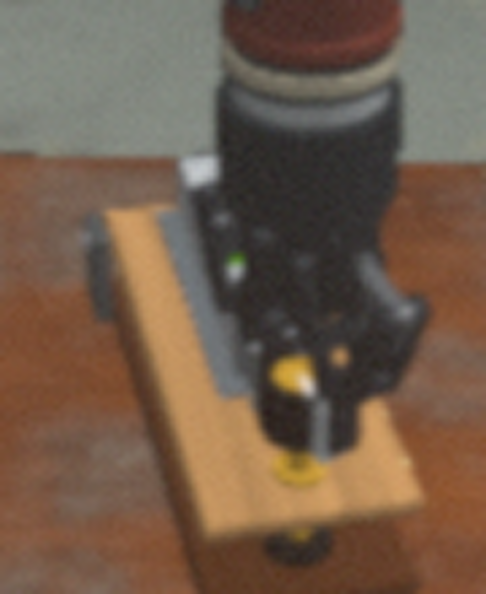

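The bubble is near centre, at crop (462,214) with the vial's right end at 537. I'll release the knob, back away and measure unobstructed.

```bash
python3 - <<'E'
from h import *
bot.move_gripper(.06)
t=bot.read_tcp_pos(); bot.movel([t[0],t[1],.18],feed=.15)
bot.move_pose([.42,.12,.25],down(0)[0]); bot.pause(.7)
print(bot.read_time())
for i in range(3):
    a=grab_frame("top"); b=grab_frame("side")
    bub("top",a,0,"v2_top" if i==0 else None,zc=.096); bub("side",b,0,"v2_side" if i==0 else None,zc=.096)
save("x_top",a,335,150,455,230,6.6); save("x_side",b,255,90,345,200,5.4)
E
```

```text
22.475
top wc -0.6 vial -33.5 27.5 len 61.0 bubble -2.96 off(mm, + = knob) 0.03
side wc -3.6 vial -24.9 31.7 len 56.6 bubble 5.67 off(mm, + = knob) 2.47
top wc -0.6 vial -33.5 27.5 len 61.0 bubble -2.97 off(mm, + = knob) 0.0
side wc -3.6 vial -24.8 31.6 len 56.4 bubble 5.38 off(mm, + = knob) 2.21
top wc -0.4 vial -33.5 27.5 len 61.0 bubble -3.02 off(mm, + = knob) -0.02
side wc -3.6 vial -24.9 31.5 len 56.4 bubble 5.83 off(mm, + = knob) 2.81
```

View pics/x_top.png

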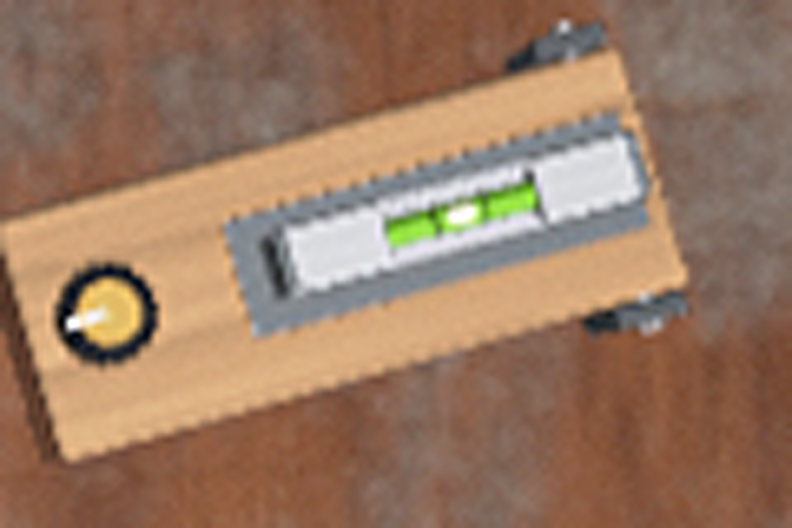

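View pics/x_side.png

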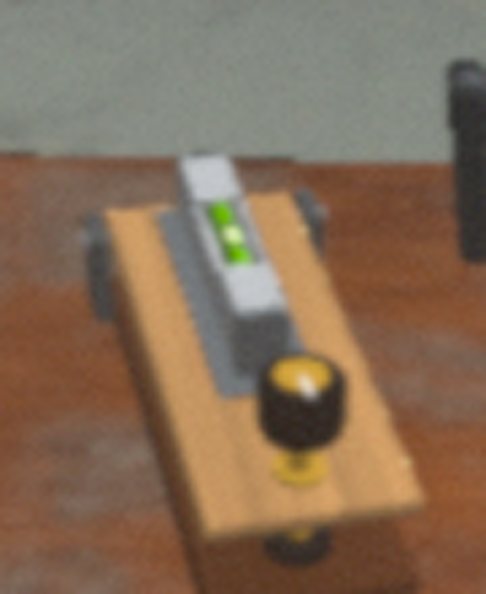

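View pics/v2_top.png

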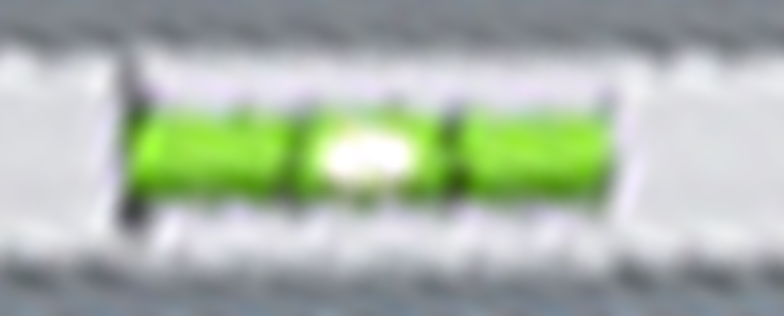

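View pics/v2_side.png

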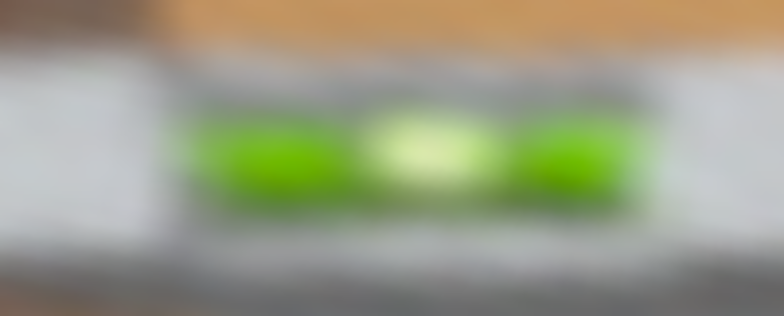

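The rectified top view shows the bubble at 365 between lines at 293 and 455, which is between -1 and 0 mm. The coarse side reading says +2.4 mm, so they disagree. I'll average frames to settle it.

```bash
python3 - <<'E'
from h import *
for cam in("top","side"):
    A=np.mean([grab_frame(cam).astype(np.float32) for _ in range(8)],0)
    s,w,r=prof(cam,A,0,zc=.096)
    np.save(f"avg_{cam}.npy",r)
    im=cv2.resize(np.clip(r[...,::-1],0,255).astype(np.uint8),None,fx=3.9,fy=3.9,interpolation=cv2.INTER_CUBIC); cv2.imwrite(f"pics/avg_{cam}.png",im)
    wc={"top":-.5,"side":-3.6}[cam]
    for lo,hi in((-3.5,-1.5),(-1,1),(1.5,3.5)):
        b=r[(w-wc>lo)&(w-wc<hi)].mean(0)
        print(cam,lo); print("G",b[::4,1].astype(int)[10:-10]); print("B",b[::4,2].astype(int)[10:-10])
print(s[::4][10:-10])
E
```

```text
top -3.5
G [240 226 228 229 228 221 223 227 204 166 204 241 243 245 243 238 235 234
 175 143 219 231 229 228 226 222 224 229 227 220 222]
B [ 73  75  69  64  72  70  75  71  47  50  77 129 179 211 214 178 135  76
  54  55  71  84  79  65  81  81  70  66  86 169 239]
top -1
G [243 227 226 229 232 232 230 233 194 170 232 257 256 254 257 263 253 233
 186 161 205 230 232 233 233 229 229 230 226 201 214]
B [ 63  68  72  75  73  71  68  74  59  56 106 212 265 255 262 276 215 106
  62  48  57  68  76  74  71  68  70  65  77 142 220]
top 1.5
G [191 186 188 189 187 184 186 184 144 151 202 221 237 236 232 228 214 200
 176 115 146 200 195 193 187 186 192 190 171 162 218]
B [ 40  45  53  50  45  38  45  52  38  35  83 174 224 212 202 215 156  74
  39  24  34  53  56  52  43  44  52  37  53 127 224]
side -3.5
G [173 162 154 148 146 147 148 148 147 146 146 146 146 149 155 160 166 169
 170 169 164 159 154 150 151 153 156 155 155 155 156]
B [172 155 143 131 126 127 124 124 124 124 125 127 128 131 133 134 136 142
 146 149 149 145 140 133 128 128 125 121 120 124 133]
side -1
G [182 175 169 164 163 164 166 168 168 165 160 158 156 164 180 194 206 210
 210 207 199 186 173 167 170 176 182 183 184 184 183]
B [175 154 133 111 100  94  86  85  83  80  83  91 100 114 128 139 148 154
 154 151 144 132 123 110 100  96  90  88  93 103 120]
side 1.5
G [188 182 178 176 178 180 183 186 187 185 179 173 167 175 194 215 229 230
 229 228 221 206 190 178 179 186 191 195 198 198 199]
B [176 153 128  95  76  57  42  36  29  26  34  50  70  97 122 144 162 170
 167 158 140 118 101  76  60  50  39  37  52  76 109]
[-30. -28. -26. -24. -22. -20. -18. -16. -14. -12. -10.  -8.  -6.  -4.
  -2.   0.   2.   4.   6.   8.  10.  12.  14.  16.  18.  20.  22.  24.
  26.  28.  30.]
```

View pics/avg_side.png

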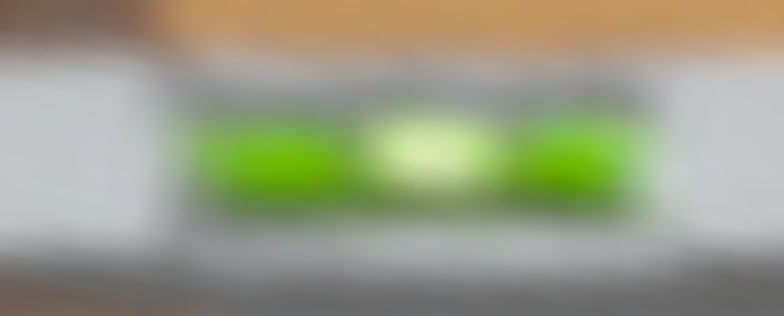

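View pics/avg_top.png

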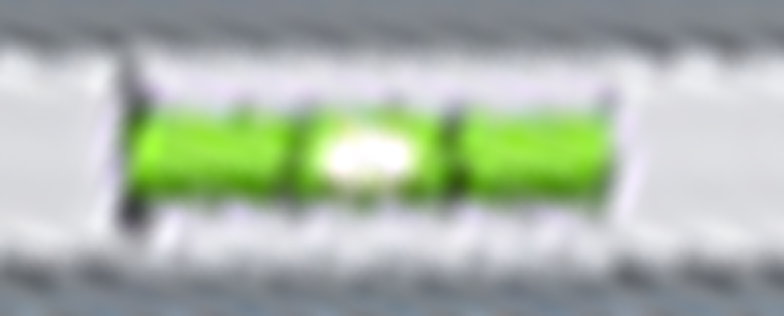

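Measured against the black lines, which is the criterion that matters, both cameras now agree:
- **Top:** lines at -12.4 and 8.0, bubble at -3.0, so an offset of about -0.7 mm.
- **Side:** lines at -6 and 16.5, bubble at about 4.8, so an offset of about -0.4 mm.

The +2.4 mm reading came from the window edge hiding the near end of the vial. The bubble is well within ±2.5 mm, so I'll press now.

```bash
python3 - <<'E'
from h import *
yd=np.array([-np.sin(YAW),np.cos(YAW)]); c=STRIP-.001*yd
o=down(YAW)[0]
bot.move_gripper(0,30)
bot.movel([.42,.12,.25],feed=.1) if False else None
bot.move_pose([*c,.20],o)
bot.movel([*c,.106],feed=.1); bot.pause(.5)
rd=lambda n=8:np.mean([bot.read_wrist_force() for _ in range(n)],0)
t0=bot.read_time(); f0=rd(); print("f0",f0.round(2),bot.read_time()-t0,bot.read_tcp_pos(),bot.read_finger_gap())
z=.106
while z>.085:
    z-=.0005; bot.movel([*c,z],feed=.02); f=rd(3)-f0
    if f[2]>2: print(round(z,4),f.round(2),bot.read_tcp_pos().round(4))
    if f[2]>5: break
bot.pause(.3); print(z,(rd()-f0).round(2),bot.read_torque().round(3),bot.read_time()); np.save("press.npy",np.r_[c,z,f0])
save("y_side",grab_frame("side"),235,80,365,210,4.5)
a=grab_frame("top"); save("y_top",a,335,130,455,230,6)
E
```

```text
f0 [ 0.86 -0.88  0.14] 0.0 [ 0.56576649 -0.20549547  0.10611357] -0.00047046027112226143
0.0955 [-3.59  1.97  5.02] [ 0.5659 -0.2055  0.096 ]
0.09549999999999999 [-3.3   1.1   5.53] [0.136 0.281 0.   ] 32.6667
```

View pics/y_side.png

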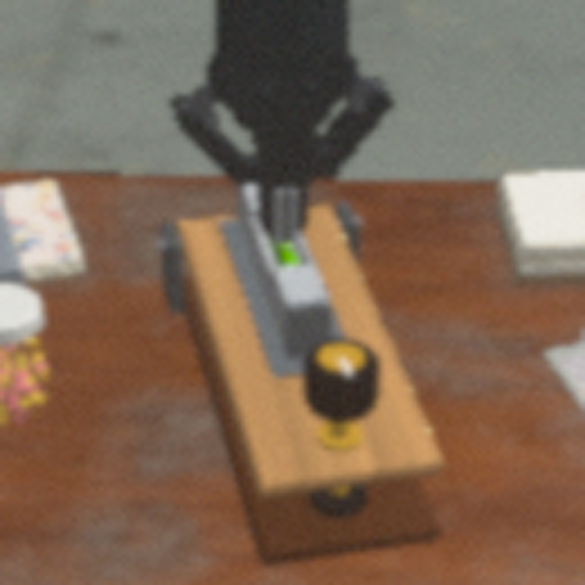

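View pics/y_top.png

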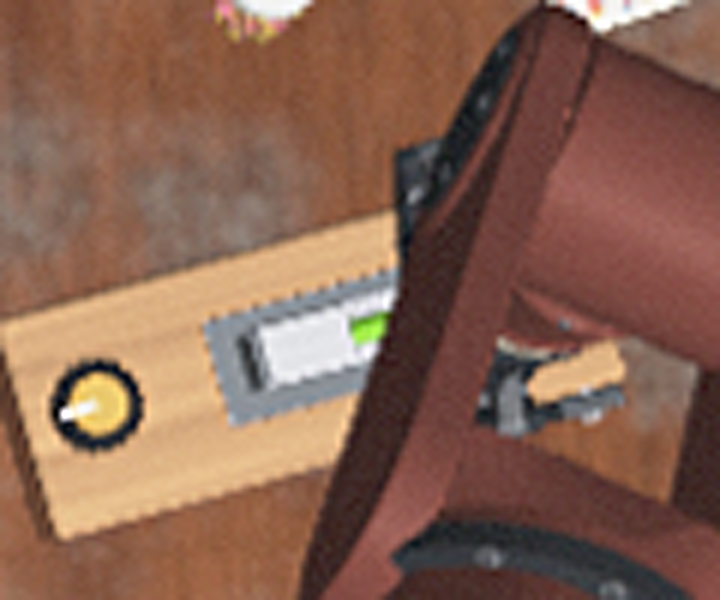

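The tips rest on the level's centre, at 5.5 N. I'll ease up to 10 N and remove the sideways load.

```bash
python3 - <<'E'
from h import *
v=np.load("press.npy"); c=v[:2].copy(); z=v[2]; f0=v[3:]
def rd(n=6):
    o=[]
    for _ in range(n): bot.pause(.02); o.append(bot.read_wrist_force())
    return np.mean(o,0)-f0
for i in range(14):
    f=rd(); print(c.round(5),round(z,5),f.round(2))
    if abs(f[2]-10)<.5 and np.hypot(*f[:2])<2: break
    z-=float(np.clip((10-f[2])*.00008,-.0003,.0003)); c+=np.clip(f[:2]*.00006,-.0002,.0002)
    bot.movel([*c,z],feed=.02)
bot.pause(1.0); f=rd(15); print("final",f.round(2),bot.read_torque().round(3),bot.read_tcp_pos().round(4),bot.read_time())
np.save("press2.npy",np.r_[c,z,f0])
B=np.mean([grab_frame("side").astype(np.float32) for _ in range(6)],0).astype(np.uint8)
save("z_side",B,270,100,340,180,7.5)
E
```

```text
[ 0.56574 -0.20547] 0.0955 [-2.32  1.92  5.39]
[ 0.5656  -0.20535] 0.0952 [-3.14  2.11  5.79]
[ 0.56542 -0.20523] 0.0949 [-3.03  1.79  6.84]
[ 0.56523 -0.20512] 0.09465 [-3.52  1.84  7.62]
[ 0.56503 -0.20501] 0.09446 [-2.87  2.31  8.01]
[ 0.56486 -0.20487] 0.0943 [-2.84  1.26  8.26]
[ 0.56469 -0.2048 ] 0.09416 [-2.28  1.35  8.63]
[ 0.56456 -0.20472] 0.09405 [-2.76  1.49  8.26]
[ 0.56439 -0.20463] 0.09391 [-2.21  1.15  8.7 ]
[ 0.56426 -0.20456] 0.09381 [-2.61  1.47  8.73]
[ 0.5641  -0.20447] 0.0937 [-2.04  1.12  8.86]
[ 0.56398 -0.2044 ] 0.09361 [-2.    0.82  9.09]
[ 0.56386 -0.20435] 0.09354 [-1.78  0.48  9.1 ]
[ 0.56375 -0.20432] 0.09347 [-1.28  1.06  8.96]
final [-1.88  1.07  9.35] [0.005 0.143 0.004] [ 0.5658 -0.2055  0.096 ] 38.9167
```

View pics/z_side.png

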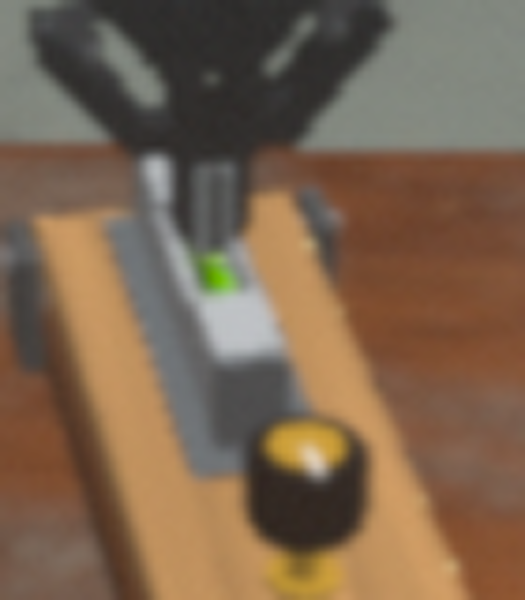

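```bash
python3 - <<'E'
from h import *
v=np.load("press2.npy"); f0=v[3:]; z=v[2]-.00018
bot.movel([v[0],v[1],z],feed=.02); bot.pause(.8)
def rd(n):
    o=[]
    for _ in range(n): bot.pause(.02); o.append(bot.read_wrist_force())
    return np.mean(o,0)-f0
f=rd(20); print(f.round(2),bot.read_tcp_pos().round(4),bot.read_time())
B=np.mean([grab_frame("side").astype(np.float32) for _ in range(4)],0); A=grab_frame("top").astype(np.float32)
save("end_side",B.astype(np.uint8),200,80,440,320,2.5)
if 9<f[2]<11.2: bot.sign_off(); print("signed")
E
```

```text
[-2.12  1.06 10.12] [ 0.5659 -0.2055  0.096 ] 40.6
the job is handed in; nothing more can be done
signed
```

View pics/end_side.png

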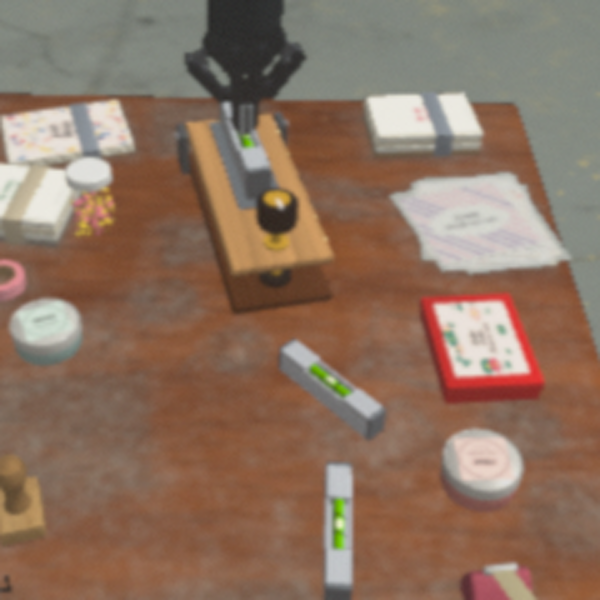

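I laid the largest level (measured 151 mm) lengthwise on the grey strip and let go of it. I then turned the knob about 1.53 rad clockwise and handed the job in at 40.6 s, pressing on the middle of the level with 10.1 N. The arm is still holding that press, with about 2.4 N of sideways load left.

- **Bubble:** Before pressing, it sat about 0.7 mm (top camera) and 0.4 mm (side camera) from the middle of the two black lines; ±2.5 mm is allowed. A first side estimate of +2.4 mm disagreed. It was taken from the vial ends, one of which is probably hidden by the window edge, so I trusted the black lines instead.
- **Not checked while pressing:** The fingers hide the bubble, so I could not look at it under load. The tip height stayed at 96.0 mm from 5 to 10 N, so nothing suggests the board tilted.
- **Other goods:** The last side picture shows the goods in its frame where they were; I did not touch any of them.

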